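Clamp a block on end in the cam clamp

ROBOT

A 6-joint arm with a two-finger parallel gripper is mounted at the origin on a cart in front of the work surface, level with it; the furniture and walls round the work are solid. World frame = base frame: x ahead of the robot, y to its left, z up, the work surface at z = 0. Lengths are in mm, angles in rad, forces in N, time in s.
With the tool pointing down it reaches from about 350 to 775 mm from the base axis. Payload 7.3 kg.
Tool frame: the origin (TCP) lies at the very end of the fingers, on their centre line; the grasp point (between the pads) lies 19 mm behind it (bot.grasp_offset is the distance from the TCP to the grasp point, in mm); z points along the fingers, y is the direction in which the jaws open and shut (so a half turn about z gives the same grasp; the last joint's range is limited). The gripper opens to 92 mm and grips with 3 to 60 N. Pads are 19 mm wide; open, the fingers measure 130 mm over their backs; the gripper's body (75 mm by 190 mm) begins 47 mm behind the grasp point.
Start: joints at [1.066, 0.342, 1.524, -0, 1.275, -0.146], TCP at [184.341, 491.593, 226.741] pointing down, gripper open.
Joint ranges: [-2.53, 2.53], [-0.77, 2.02], [0.04, 2.7], [-1, 4.14], [0.28, 2.66], [-3.11, 3.11]. Speed limits (rad/s): [2.57, 2.57, 3.14, 3.14, 3.14, 3.14].

INTERFACE

Orientations are given as [roll, pitch, yaw] about the fixed x, y, z axes, in that order (R = Rz(yaw) Ry(pitch) Rx(roll)).
In Python, from plant import bot gives the robot as it stands.
- The arm moves only by the tool servo_tool, never from a script. Its arguments are lists of equal length, an entry for each row: "angular": the turn, a rotation vector about the world's x, y, z in degrees, a list of three; "slide": the shift along the world's x, y, z in mm, a list of three; "grip": the opening, from -1 (shut) to 1 (fully open), so that 0 is half open. In form: {"angular": [[ax, ay, az], ...], "slide": [[dx, dy, dz], ...], "grip": [grip, ...]}. A call has 1 to 10 rows; each row is the pose to reach, as a shift and turn from the pose commanded when the call began; what a row does not reach only later rows make up. A row lasts 1/12 s, in which the tool goes at most 41.7 mm and 7.16 degrees, less where a joint would pass 70% of its speed; a pose out of reach is approached as far as the arm can. A call with a gripper value outside its range is refused whole. The fingers move at their own pace and stop on an object; the grip force is fixed at half the most. Time passes only in rows, so rows that repeat a pose let the fingers close. It gives the time, the measured TCP pose, the force and the opening at its end, in the units of the state.
- bot.get_obs(): the state, without advancing time (a new reading comes with each control period).
- bot.capture(name): name is "scene" or "top" or "wrist"; returns a dict with "img" (420x560x3 uint8, blue, green, red), "range_z" (420x560 float32, mm along the optical axis (not along the pixel's ray), 0 where there is no reading), "fov_y" (degrees; the focal length in pixels is half the picture's height over the tangent of half this angle, whatever the lens; pixels are square), "cx", "cy" (the principal point, pixels), "R" (3x3) and "t" (3): a world point X has camera coordinates R X + t; the wrist camera has in their place "T_tool_cam" (4x4, takes a point from camera to tool coordinates, whose origin is the TCP and whose axes are the flange's). Camera axes: x right, y down, z forward; pixel columns grow to the right and rows downward; lengths in mm; the calibration is good to about 2 mm. A picture is of the moment at which its call begins: read the wrist's pose just before it.
- bot.close_job(): hands the job in, once; it reports no verdict.
The state is a dict: "time": time; "joint_positions": joint angles; "dq": joint speeds; "tau": joint torques, N m; "tool_pos": TCP position; "tcp_rot": TCP orientation; "contact_force": force on the tool from outside, world axes, zero at the start; "moment": the same for the moment, N m; "grip_width": finger opening in mm.
Only numpy, scipy, OpenCV 4.12 (cv2) and the standard library are available. Lean on these libraries where they do the work, as an engineer would, in place of code of your own. Each camera call takes 0.05 s, during which the arm holds its last target.

TASK

The end grain of the small hardwood block is to be sanded, so stand the block on end on the bed of the wooden cam clamp, with its two narrow long sides towards the fence and the sprung jaw and wholly in front of the jaw face. Then swing the cam lever round just far enough that the jaw takes up the gap and its sprung face holds the block snugly against the fence with the springs partly compressed: do not overrun, the springs must never be squeezed solid. Leave it clamped like that, and do not shift the other things lying on the bench.

Things in the scene. Friction and masses are not known exactly. Their poses are not given: they have to be found in the camera images.
- block_center (a point): centre of the loose hardwood block to clamp: a plain rounded box 46 mm wide (its x) x 82 mm long (its y) x 30 mm thick (its z), 50 to 90 g. It starts lying on a 46 x 82 face, centre 15 mm up, on the open bench right of and nearer than the cam clamp; the bench from x = 0.41 to 0.53, y = -0.33 to -0.18 m is otherwise clear. The wedge blank is flatter, the cork block larger.
- cam_fixture: the cam clamp, fixed to the bench: plywood board 116 (its x) x 250 (its y) x 18 mm, origin at the centre of its underside; its top is the bed. It clamps along y: fence at the +y end, open bed, sprung jaw, cam and lever at the -y end. Steel rails 18 mm high flank the jaw at x = +-33 to +-48, y = -53 to +7 mm. A block on end there has its centre 59 mm, its top 100 mm above the bench.
- fence: the adjustable fence, bolted down 52 to 60 mm to the +y side of the board's centre (differs each time, does not give under load): steel angle with a hardwood face 84 mm wide x 70 mm high, top 88 mm above the bench. Origin in the middle of the face's lower edge, on the bed; axes as the cam clamp's; the face looks along -y.
- jaw_front (a point): centre of the front of the sprung jaw face, a hardwood plate 60 mm wide (x) x 60 mm high (21 to 81 mm above the bench), 10 mm thick, looking along the cam clamp's +y at the fence; it rides on the jaw by four pins with springs. With the lever at 0 it stands at y = -3 mm of the cam clamp, so the gap to the fence is then 55 to 63 mm.
- cam_pivot (a point): point on the upright pivot of the cam, at x = 0, y = -69 mm of the cam clamp, 60 mm above the bench (the pivot nut's top is at 70 mm). The cam is a dark wooden eccentric (a snail shape of 18 to 47 mm radius, 24 mm thick) under the lever; its rim bears on the back of the jaw.
- lever_grip (a point): grip point on the upright turned wooden handle at the lever's end: 100 mm from the pivot, 90 mm above the bench. The handle is a round post 21 mm thick (25 mm at its bead), 58 to 120 mm above the bench; the flat lever under it lies 48 to 55 mm above the bench. Grip it from above and lead it round the pivot in an arc (it may turn between the fingers), or push it.
- cam_lever (a joint): angle of the cam lever, rad, 0 to 2.4, growing clockwise seen from above: at 0 the lever points along -y of the cam clamp, at 1.57 along -x; starts at 0 to 0.15. The jaw moves towards the fence by 10 mm per rad. The lever stays where it is left, also when clamping; it takes about 4 N at the handle when free, up to about 7 N when clamping.
- jaw_face (a joint): how far the sprung jaw face is pressed back into the jaw, m: 0 free, 0.010 springs solid. The springs push with 6 N at 0 and 2 N more per mm, so the force on the block is 6 N + 2 N per mm. Clamped well it is 1.5 to 7.5 mm, best about 4.5 mm.
- cork_block: bystander: cork sanding block 65 x 110 x 29 mm, lying flat on the bench, origin under its centre
- wedge_blank: bystander: flat hardwood blank 57 x 110 x 16 mm with a tapering outline, origin under its centre
- pencil: bystander: pencil 179 mm long, 8 mm thick, origin under its centre
- tape_measure: bystander: tape measure 64 x 103 x 36 mm, origin under its centre
- caliper: bystander: steel caliper 94 x 235 mm, 10 mm high, lying flat, origin under the middle of its extents

How it is judged:
By the outcome, as a careful person would: the job done as asked, in the order asked, and still so for the second after the job is handed in, with the robot touching nothing.
It also fails if it takes over 72 s, if anything falls off the work surface, if the arm or the gripper's body presses on something with over 40 N, if the wrist force passes 120 N, or if a joint passes its speed limit or range.

## Working session

There is one attempt and no reset: what is moved stays moved. The work goes in short steps, Python scripts to look and compute and a tool call to move; the robot and the scene stay as the last step left them, time stands still between calls to the robot, and variables do not carry over. Pictures are saved under pics/ and viewed, and the job is handed in when it is done.

Besides the shell and the picture viewer there is one more tool, called as a command line: name --argument value ..., lists and objects as JSON in quotes. servo_tool: Moves the arm, as the interface text tells. Its arguments: {"type":"object","properties":{"angular":{"type":"array","items":{"type":"array","items":{"type":"number"}}},"slide":{"type":"array","items":{"type":"array","items":{"type":"number"}}},"grip":{"type":"array","items":{"type":"number"}}},"required":["angular","slide","grip"]}

```bash
mkdir -p pics; ls; cat > h.py <<'E'
import numpy as np,cv2
from plant import bot
def K(c):
    f=210/np.tan(np.radians(c["fov_y"])/2); return f,c["cx"],c["cy"]
def cloud(c):
    f,cx,cy=K(c); v,u=np.mgrid[0:420,0:560]; z=c["range_z"]
    P=np.stack([(u-cx)/f*z,(v-cy)/f*z,z],-1)
    return (P-c["t"])@np.asarray(c["R"])
def proj(c,X):
    f,cx,cy=K(c); p=np.asarray(X)@np.asarray(c["R"]).T+c["t"]; return np.stack([p[...,0]/p[...,2]*f+cx,p[...,1]/p[...,2]*f+cy],-1)
E
python3 - <<'E'
from h import *
import pickle
print(bot.get_obs())
for n in("scene","top"):
    c=bot.capture(n); cv2.imwrite(f"pics/{n}0.png",c["img"]); pickle.dump(c,open(n+"0.pkl","wb"))
    print(n,c["fov_y"],c["R"],c["t"])
E
```

```text
pics
{'time': 0.0, 'joint_positions': array([ 1.06595453e+00,  3.42732197e-01,  1.52500769e+00, -3.56134782e-05,
        1.27537827e+00, -1.46013394e-01]), 'dq': array([ 0.00047771, -0.00211854, -0.00232743, -0.00037042, -0.00044818,
        0.00124535]), 'tau': array([ 2.35658053e-04, -4.31244636e+01, -2.44223374e+01,  7.19522615e-02,
        5.58570900e-02, -1.06015680e-04]), 'tool_pos': array([184.16945153, 491.21128679, 226.04329134]), 'tcp_rot': array([-3.14007843e+00, -1.88261188e-04,  2.78277451e+00]), 'contact_force': array([-0.67315391,  0.49748237, -0.63136954]), 'moment': array([0.00511797, 0.01575191, 0.03893043]), 'grip_width': 91.89088157956371}
scene 57.44658396644749 [[ 0.73075667 -0.68261386  0.00574488]
 [-0.39400369 -0.42863419 -0.81303987]
 [ 0.55745474  0.5918708  -0.58217967]] [-397.30857758  281.20996733  616.28414922]
top 43.348816501492195 [[ 0.02196271 -0.99974292  0.00563253]
 [-0.99744168 -0.02229481 -0.06791938]
 [ 0.0680275  -0.00412642 -0.99767491]] [ -30.84800593  534.91163828 1152.76993621]
```

View pics/scene0.png

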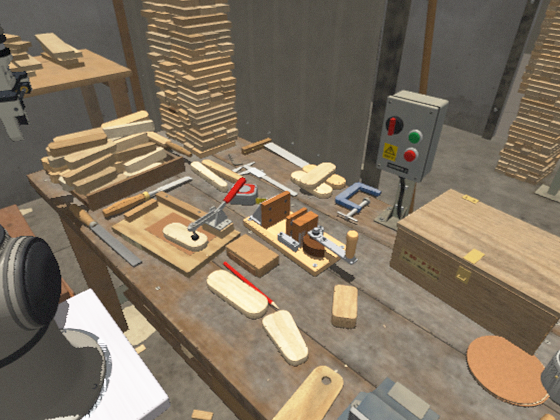

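View pics/top0.png

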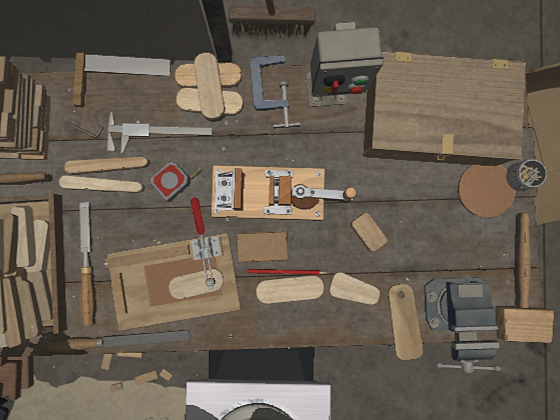

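The top view has the block at about (369,231), the fixture board spanning (212..325, 166..218), and the lever handle at (349,192). The scene view shows the block at (344,306). Next I measure them.

```bash
python3 - <<'E'
from h import *
import pickle
c=pickle.load(open("top0.pkl","rb")); P=cloud(c)
for n,(u,v) in dict(block=(369,231),handle=(349,192),bench=(369,270),bed=(250,192),fence=(235,190),nut=(312,192)).items(): print(n,P[v,u].round(1))
b=np.zeros((420,560),np.uint8); b[205:258,340:400]=1
m=((P[...,2]>20)&(P[...,2]<40)&(b>0)).astype(np.uint8)
q=P[m>0]; print(len(q),q[:,2].mean()); r=cv2.minAreaRect(q[:,:2].astype(np.float32)); print("block",r)
# board
b=np.zeros((420,560),bool); b[160:225,205:332]=1
m=b&(P[...,2]>11)&(P[...,2]<24)
q=P[m]; print("board",np.median(q[:,2]),cv2.minAreaRect(q[:,:2].astype(np.float32)))
for lo,hi,n in((80,96,"fence"),(72,86,"jaw"),(105,140,"handle")):
    m=b.copy(); m[160:225,205:365]=1; m&=(P[...,2]>lo)&(P[...,2]<hi); k,l,s,ce=cv2.connectedComponentsWithStats(m.astype(np.uint8))
    for i in range(1,k):
        if s[i,4]>8:
            q=P[l==i]; print(n,s[i],q.mean(0).round(1),cv2.minAreaRect(q[:,:2].astype(np.float32)))
im=cv2.resize(c["img"][150:260,200:410],None,fx=3.8,fy=3.8,interpolation=cv2.INTER_CUBIC); cv2.imwrite("pics/topz.png",im)
c=pickle.load(open("scene0.pkl","rb"));P=cloud(c)
im=cv2.resize(c["img"][170:340,220:400],None,fx=3.5,fy=3.5,interpolation=cv2.INTER_CUBIC); cv2.imwrite("pics/scz.png",im)
m=np.zeros((420,560),bool); m[280:335,325:365]=1; m&=(P[...,2]>25)&(P[...,2]<38); q=P[m]; print("sc block",q.mean(0),cv2.minAreaRect(q[:,:2].astype(np.float32)))
E
```

```text
block [ 487.6 -234.6   29.2]
handle [ 563.3 -176.   119.9]
bench [ 4.013e+02 -2.410e+02  3.000e-01]
bed [568.7  28.5  16.9]
fence [565.1  57.2  90.6]
nut [ 567.5 -105.7   61. ]
778 28.996426541808763
block ((485.7159729003906, -236.54177856445312), (82.49586486816406, 46.73139190673828), 37.47044372558594)
board 17.62992589933878 ((569.6226196289062, -11.534805297851562), (249.8956756591797, 116.49690246582031), 89.6705093383789)
fence [230 168  12  41 363] [568.5  54.   86.5] ((569.8727416992188, 54.83401870727539), (22.03618621826172, 84.46623229980469), 87.12415313720703)
fence [270 176   5  12  33] [587.2 -18.7  81.9] ((585.5214233398438, -19.522066116333008), (22.979829788208008, 8.441330909729004), 1.3081468343734741)
fence [279 176  13  29 184] [570.6 -46.8  81.8] ((568.528076171875, -47.21839904785156), (59.1086540222168, 25.27880859375), 1.108700156211853)
fence [270 188   4  13  30] [560.  -19.   81.5] ((559.3603515625, -19.044086456298828), (25.230987548828125, 6.3097124099731445), 1.2483166456222534)
fence [344 192   5   7   9] [ 558.8 -172.9   89. ] ((559.1158447265625, 
[... 566 characters left out ...]
0.1] ((568.872802734375, -47.35209274291992), (59.79275894165039, 25.55946922302246), 1.108700156211853)
jaw [228 192  12  17  65] [541.7  60.9  82.2] ((542.8722534179688, 62.85947799682617), (35.77454376220703, 22.256362915039062), 13.946617126464844)
jaw [239 193   3  12  18] [548.2  45.8  81.6] ((547.9155883789062, 45.88842010498047), (3.1826510429382324, 23.36102867126465), 85.6236801147461)
handle [345 187  12  12 112] [ 562.8 -179.2  115.8] ((563.2034301757812, -179.8076171875), (22.75827407836914, 21.820573806762695), 0.516110897064209)
sc block [ 483.96563646 -239.26795808   30.22726703] ((486.991943359375, -236.8739776611328), (83.7782974243164, 45.6297721862793), 37.18098449707031)
```

View pics/topz.png

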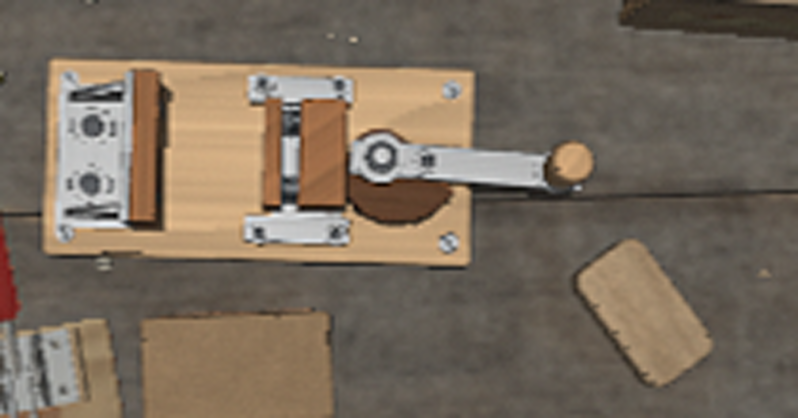

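View pics/scz.png

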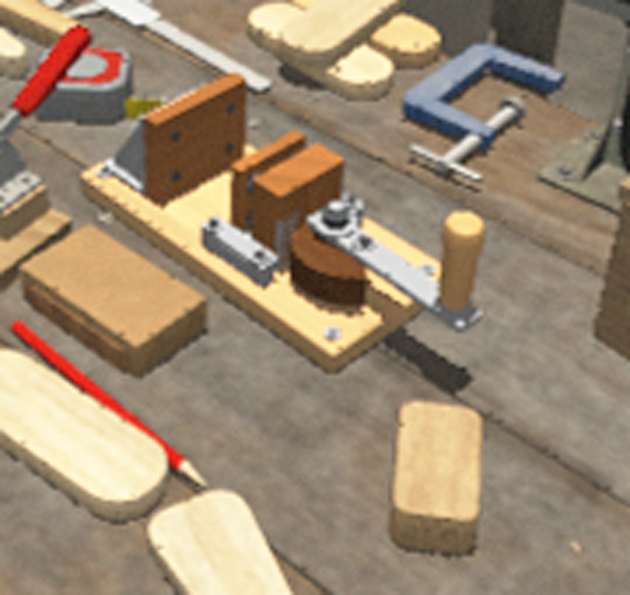

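servo_tool --angular '[[0,0,-7],[0,0,-14],[0,0,-21],[0,0,-28],[0,0,-35],[0,0,-42],[0,0,-49],[0,0,-56],[0,0,-63],[0,0,-70]]' --slide '[[35,-20,0],[70,-40,0],[105,-60,0],[140,-80,0],[170,-110,0],[200,-140,0],[225,-175,0],[245,-210,0],[265,-245,0],[280,-283,0]]' --grip '[1,1,1,1,1,1,1,1,1,1]'

```text
time: 0.93
tool_pos: [465.4, 206.7, 226.3]
tcp_rot: [-3.141, 0.0, 1.555]
contact_force: [1.9, -0.6, 0.3]
grip_width: 91.6
```

```bash
python3 - <<'E'
from h import *
import pickle
c=pickle.load(open("top0.pkl","rb")); P=cloud(c)
for n,(u,v) in dict(wedge=(355,288),chestedge=(400,150),chestc=(372,150),vise=(460,300),vise2=(430,300),tape=(170,180),tan=(403,320),cork=(262,247)).items(): print(n,P[v,u].round(0))
# board yaw
m=np.zeros((420,560),bool); m[155:225,205:332]=1; m&=(P[...,2]>11)&(P[...,2]<24)
cnt=max(cv2.findContours(m.astype(np.uint8),0,cv2.CHAIN_APPROX_NONE)[0],key=len)[:,0]
q=np.array([P[v,u] for u,v in cnt])
for nm,sel,ax in(("near",(abs(q[:,0]-512)<6)&(abs(q[:,1]+11)<110),0),("far",(abs(q[:,0]-627)<6)&(abs(q[:,1]+11)<110),0),("left",(abs(q[:,1]-113)<6)&(abs(q[:,0]-570)<48),1),("right",(abs(q[:,1]+136)<6)&(abs(q[:,0]-570)<48),1)):
    s=q[sel]; p=np.polyfit(s[:,1-ax],s[:,ax],1); print(nm,len(s),p[0]*57.3,s.mean(0))
# fence face front top edge via column profile
for x0 in(540,560,580,600):
    s=(abs(P[...,0]-x0)<4)&(P[...,2]>78)&(P[...,2]<95)&(P[...,1]>30)&(P[...,1]<80); print(x0,np.sort(P[s][:,1])[:3].round(1))
E
```

```text
wedge [ 362. -207.   18.]
chestedge [ 652. -279.  120.]
chestc [ 656. -228.   88.]
vise [ 348. -412.   89.]
vise2 [ 339. -373.   15.]
tape [589. 203.  36.]
tan [ 293. -317.    4.]
cork [447.  -1.  24.]
near 99 0.4517291472126715 [512.45941927 -10.5279205   15.86488939]
far 118 0.47598192367572006 [625.37164798 -15.19216767  16.20846762]
left 43 -0.3062904198222404 [569.15295645 112.00467573  16.60912615]
right 38 -0.8881587974553244 [ 570.23364277 -134.8102443    16.7341496 ]
540 [46.3 46.4 46.5]
560 [44.8 44.8 44.9]
580 [45.  45.2 45.4]
600 [45.6 45.7 45.7]
```

servo_tool --angular '[[0,0,-7],[0,0,-14],[0,0,-21],[0,0,-28],[0,0,-35],[0,0,-42],[0,0,-49],[0,0,-52],[0,0,-52],[0,0,-52]]' --slide '[[0,-41,0],[0,-82,0],[0,-123,0],[0,-164,0],[0,-205,0],[0,-246,0],[0,-287,0],[0,-328,0],[0,-369,0],[0,-410,0]]' --grip '[1,1,1,1,1,1,1,1,1,1]'

```text
time: 1.77
tool_pos: [463.7, -203.3, 226.5]
tcp_rot: [-3.141, 0.0, 0.653]
contact_force: [1.1, 0.4, 0.4]
grip_width: 91.8
```

```bash
python3 - <<'E'
from h import *
o=bot.get_obs(); print(o["joint_positions"].round(3),o["tool_pos"],o["tcp_rot"])
E
```

```text
[-0.565  0.308  1.574  0.     1.26   0.353] [ 463.70436512 -203.34294487  226.53868493] [-3.14118237e+00  9.06494760e-05  6.53038827e-01]
```

servo_tool --angular '[[4.25,-5.57,0],[8.5,-11.1,0],[12.8,-16.7,0],[17,-22.2,0],[21.3,-27.8,0],[24.3,-31.8,0],[24.3,-31.8,0]]' --slide '[[3,-8,-15],[6,-16,-30],[9,-24,-45],[12,-32,-60],[15.8,-40,-80],[15.8,-40,-106.7],[15.8,-40,-116.7]]' --grip '[1,1,1,1,1,1,1]'

```text
time: 2.35
tool_pos: [477.4, -241.9, 105.4]
tcp_rot: [-3.133, -0.701, 0.643]
contact_force: [-1.0, 0.8, -1.0]
grip_width: 91.7
```

```bash
python3 - <<'E'
from h import *
o=bot.get_obs(); print(o["joint_positions"].round(3),o["tool_pos"],o["tcp_rot"])
c=bot.capture("scene"); cv2.imwrite("pics/s1.png",c["img"])
E
```

```text
[-1.021  0.529  1.871  0.847  1.027 -0.658] [ 477.35237192 -241.92673905  105.43397559] [-3.13265209 -0.70119471  0.64274333]
```

View pics/s1.png

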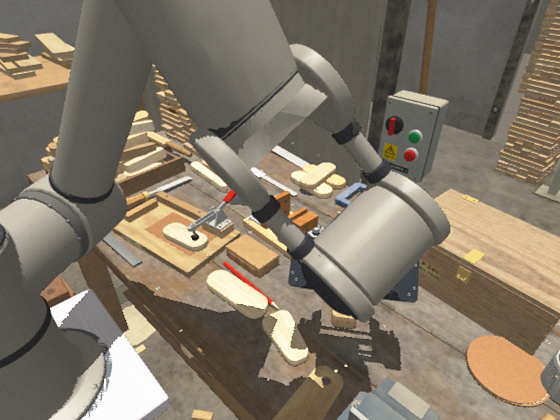

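The view shows the gripper leaning right over the block at about (345,315), with j4 positive. I'll fit a small kinematic model so I can check reachability of the standing-up pose.

```bash
cat > kin.py <<'E'
import numpy as np
from scipy.optimize import least_squares
from scipy.spatial.transform import Rotation as Ro
D=[([1.06595,.342732,1.525008,0,1.275378,-.146013],[184.169,491.211,226.043],[-3.14007843e+00,-1.88e-4,2.78277]),
([-0.565,0.308,1.574,0,1.26,0.353],[463.704,-203.343,226.539],[-3.14118,9e-5,.653039]),
([-1.021,0.529,1.871,0.847,1.027,-0.658],[477.352,-241.927,105.434],[-3.13265,-.701195,.642743])]
def fk(q,p):
    h,L1,L2,L,d,a=p
    A=Ro.from_euler('z',q[0]);B=A*Ro.from_euler('y',q[1]);C=A*Ro.from_euler('y',q[1]+q[2])
    R=C*Ro.from_euler('ZYZ',q[3:6])
    w=np.array([0,0,h])+A.apply([0,d,0])+B.apply([0,0,L1])+C.apply([a,0,L2])
    return w+R.apply([0,0,L]),R,w,np.array([0,0,h])+A.apply([0,d,0])+B.apply([0,0,L1])
s=least_squares(lambda p:np.concatenate([fk(q,p)[0]-t for q,t,_ in D]),[300,400,400,250,80,0],loss='soft_l1') 
P=s.x
F=[ (fk(q,P)[1].inv()*Ro.from_euler('xyz',r)) for q,t,r in D]
Q0=F[0]
lo=np.array([-2.53,-.77,.04,-1,.28,-3.11]);hi=np.array([2.53,2.02,2.7,4.14,2.66,3.11])
def ik(t,R,q0):
    def f(q):
        x,Rq,_,_=fk(q,P); return np.concatenate([(x-t),150*((Rq*Q0).inv()*R).as_rotvec()])
    r=least_squares(f,np.clip(q0,lo+1e-3,hi-1e-3),bounds=(lo,hi)); return r.x,np.abs(r.fun).max(),fk(r.x,P)
if __name__=="__main__":
    print(P.round(1),np.abs(s.fun).max()); 
    for f in F: print(f.as_rotvec().round(3))
    cen=np.array([470,-260]); q0=np.array(D[2][0])
    for az in range(30,200,20):
      for lean in(40,50,60):
        e=np.array([np.cos(np.radians(az)),np.sin(np.radians(az))]);a=np.radians(lean)
        R0=Ro.from_euler('xyz',[np.pi,0,np.radians(37.44)])
        R=Ro.from_rotvec(np.radians(lean)*np.array([-e[1],e[0],0]))*Ro.from_euler('z',np.radians(az-37.44))*R0
        G=np.array([*cen,61]); t=G-19*np.array([np.sin(a)*e[0],np.sin(a)*e[1],np.cos(a)])
        q,er,k=min((ik(t,R,z) for z in(q0,np.array([-.4,.5,1.8,-.7,1,0.]),np.array([-.4,.5,1.8,-.7,1,-2.]))),key=lambda z:z[1])
        print(az,lean,round(er,1),q.round(2),"wrist",k[2].round(0),"elbow",k[3].round(0))
E
python3 kin.py
```

```text
[223.6 505.7 379.8 318.4  76.5  46.5] 0.08164468261736602
[ 0.    -0.     1.571]
[-0.     0.     1.571]
[-0.000e+00  1.000e-03  1.571e+00]
30 40 0.0 [-0.37  0.85  1.38 -0.53  1.43  0.9 ] wrist [ 637. -164.  290.] elbow [382. -65. 558.]
30 50 0.0 [-0.33  0.94  1.29 -0.61  1.58  0.93] wrist [ 669. -145.  253.] elbow [411. -58. 523.]
30 60 0.0 [-0.29  1.03  1.21 -0.69  1.72  0.95] wrist [ 695. -130.  211.] elbow [437. -53. 483.]
50 40 0.0 [-0.31  0.78  1.55 -0.69  1.21  0.77] wrist [ 594. -113.  290.] elbow [361. -37. 584.]
50 50 0.0 [-0.26  0.86  1.5  -0.79  1.35  0.85] wrist [617. -84. 253.] elbow [389. -24. 555.]
50 60 0.0 [-0.22  0.94  1.45 -0.88  1.48  0.92] wrist [637. -61. 211.] elbow [417. -13. 520.]
70 40 0.0 [-0.29  0.7   1.74 -0.88  0.98  0.68] wrist [536. -79. 290.] elbow [334. -19. 610.]
70 50 2.1 [-0.22  0.77  1.71 -1.    1.11  0.82] wrist [552. -48. 256.] elbow [362.  -4. 585.]
70 60 13.8 [-0.19  0.85  1.62 -1.    1.27  0.84] wrist [584. -35. 229.] elbow [389.   3. 556.]
90 40 9.1 [-0.32  0.62  1.87 -1.    0.76  0.48] wrist [487. -82. 304.] elbow [304. -21. 634.]
90 50 23
[... 990 characters left out ...]
-0.8   0.45  2.12  1.34  0.28 -3.11] wrist [ 324. -225.  337.] elbow [ 206. -104.  680.]
170 40 29.8 [-0.8   0.47  2.08  1.04  0.33 -3.11] wrist [ 336. -235.  332.] elbow [ 216. -112.  674.]
170 50 52.9 [-0.8   0.46  2.08  1.07  0.33 -3.11] wrist [ 336. -235.  336.] elbow [ 213. -108.  676.]
170 60 75.8 [-0.8   0.45  2.08  1.11  0.34 -3.11] wrist [ 335. -235.  341.] elbow [ 209. -105.  678.]
190 40 38.8 [-0.84  0.51  1.96  0.74  0.57 -3.11] wrist [ 355. -283.  341.] elbow [ 220. -132.  666.]
190 50 60.0 [-0.86  0.5   1.95  0.79  0.6  -3.11] wrist [ 352. -288.  343.] elbow [ 218. -134.  667.]
190 60 80.8 [-0.87  0.5   1.95  0.85  0.63 -3.11] wrist [ 347. -295.  345.] elbow [ 215. -137.  667.]
```

```bash
python3 - <<'E'
from h import *
o=bot.get_obs(); print(o["time"],o["joint_positions"].round(3),o["tool_pos"],o["tcp_rot"],o["dq"])
from kin import *
u=np.array([.794,.608])
def pose(cen,lean,az,z,soff):
    e=np.array([np.cos(np.radians(az)),np.sin(np.radians(az))]);a=np.radians(lean)
    R0=Ro.from_euler('xyz',[np.pi,0,np.radians(37.44)])
    R=Ro.from_rotvec(a*np.array([-e[1],e[0],0]))*Ro.from_euler('z',np.radians(az-37.44))*R0
    G=np.array([*(np.array(cen)+soff*e),z]); return G-19*np.array([np.sin(a)*e[0],np.sin(a)*e[1],np.cos(a)]),R
q=np.array(D[2][0])
for lean in(-45,-30,-15,0,15,30,45):
    t,R=pose((430,-310),lean,37.44,150 if lean<45 else 61,0)
    q,er,k=ik(t,R,q); print(lean,t.round(1),round(er,2),q.round(2),k[2].round(),k[3].round())
E
```

```text
2.4 [-1.017  0.528  1.87   0.843  1.027 -0.651] [ 477.58529589 -240.93273797  105.39977221] [-3.12958697 -0.69755737  0.64176684] [ 0.06165862 -0.08249205 -0.05621233 -0.06979638  0.05132974  0.13806574]
-45 [ 440.7 -301.8  136.6] 0.0 [-1.18  0.54  1.79  0.82  1.21 -0.73] [ 262. -439.  362.] [ 170. -213.  657.]
-30 [ 437.5 -304.2  133.5] 0.0 [-1.06  0.47  1.75  0.59  1.09 -0.47] [ 311. -401.  409.] [ 177. -161.  676.]
-15 [ 433.9 -307.   131.6] 0.0 [-0.92  0.43  1.71  0.31  1.02 -0.17] [ 368. -357.  439.] [ 189. -122.  683.]
0 [ 430. -310.  131.] 0.0 [-0.77  0.45  1.65  0.    1.05  0.15] [ 430. -310.  449.] [210. -97. 679.]
15 [ 426.1 -313.   131.6] 0.0 [-0.63  0.5   1.58 -0.28  1.15  0.41] [ 492. -263.  439.] [243. -82. 666.]
30 [ 422.5 -315.8  133.5] 0.0 [-0.51  0.59  1.51 -0.5   1.3   0.61] [ 549. -219.  409.] [284. -71. 643.]
45 [ 419.3 -318.2   47.6] 0.0 [-0.42  0.83  1.49 -0.69  1.34  0.85] [ 598. -181.  273.] [372. -81. 565.]
```

servo_tool --angular '[[3,-4,0],[3,-4,0],[3,-4,0],[3,-4,0],[3,-4,0],[3,-4,0]]' --slide '[[1,0.7,-25],[1,0.7,-50],[1,0.7,-65],[1,0.7,-65],[1,0.7,-65],[1,0.7,-65]]' --grip '[1,1,1,1,1,1]'

```text
time: 2.9
tool_pos: [482.1, -240.6, 46.7]
tcp_rot: [3.136, -0.785, 0.659]
contact_force: [0.6, 0.4, -0.7]
grip_width: 91.8
```

```bash
python3 - <<'E'
from h import *
o=bot.get_obs();print(o["tool_pos"],o["tcp_rot"])
c=bot.capture("wrist"); cv2.imwrite("pics/w1.png",c["img"]); print(c["T_tool_cam"])
E
```

```text
[ 482.1259939  -240.6477319    46.70822127] [ 3.13630418 -0.78504051  0.65870336]
[[-6.34532659e-04 -9.55816919e-01 -2.93961929e-01  7.92263947e+01]
 [ 9.99998625e-01 -1.05679717e-03  1.27762403e-03 -5.27654241e-02]
 [-1.53183280e-03 -2.93960714e-01  9.55816275e-01 -1.58458641e+02]
 [ 0.00000000e+00  0.00000000e+00  0.00000000e+00  1.00000000e+00]]
```

View pics/w1.png

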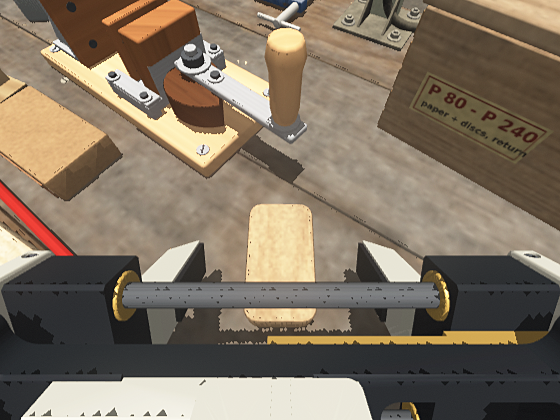

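The wrist picture shows the block at (280,265), centred between the open fingers and aligned with them. I go down and grip.

servo_tool --angular '[[0,0,0],[0,0,0],[0,0,0],[0,0,0],[0,0,0],[0,0,0],[0,0,0],[0,0,0],[0,0,0],[0,0,0]]' --slide '[[0,0,-15],[0,0,-27],[0,0,-34],[0,0,-34],[0,0,-34],[0,0,-34],[0,0,-34],[0,0,-34],[0,0,-34],[0,0,-34]]' --grip '[1,1,1,1,1,0,-0.3,-0.3,-0.3,-0.3]'

```text
time: 3.78
tool_pos: [481.2, -240.8, 11.3]
tcp_rot: [3.139, -0.786, 0.655]
contact_force: [-0.1, 0.5, -0.7]
grip_width: 63.0
```

servo_tool --angular '[[0,0,0],[0,0,0],[0,0,0],[0,0,0],[0,0,0],[0,0,0]]' --slide '[[0,0,0],[0,0,0],[0,0,0],[0,0,0],[0,0,0],[0,0,0]]' --grip '[-0.6,-0.6,-0.6,-0.6,-0.6,-0.6]'

```text
time: 4.28
tool_pos: [481.1, -240.7, 11.1]
tcp_rot: [3.139, -0.786, 0.655]
contact_force: [-1.6, 0.3, 1.7]
grip_width: 45.6
```

servo_tool --angular '[[0,0,0],[0,0,0],[-4.25,5.56,0],[-8.5,11.1,0],[-12.8,16.7,0],[-17,22.2,0],[-21.3,27.8,0],[-25.5,33.4,0],[-29.8,38.9,0],[-34,44.5,0]]' --slide '[[0,0,25],[0,0,55],[-10,-12,90],[-20,-24,120],[-30,-36,150],[-40,-48,160],[-50,-60,160],[-56,-70,160],[-60,-76,160],[-62,-77.5,160]]' --grip '[-0.6,-0.6,-0.6,-0.6,-0.6,-0.6,-0.6,-0.6,-0.6,-0.6]'

```text
time: 5.12
tool_pos: [419.0, -319.7, 172.5]
tcp_rot: [3.137, 0.189, 0.652]
contact_force: [-0.4, -0.7, -1.5]
grip_width: 46.0
```

servo_tool --angular '[[-4.25,5.56,0],[-8.5,11.1,0],[-12.8,16.7,0],[-17,22.2,0],[-20.7,27,0],[-20.7,27,0],[-20.7,27,0],[-20.7,27,0]]' --slide '[[0,0,0],[0,0,0],[0,0,0],[0,0,-20],[0,0,-40],[0,0,-60],[0,0,-60],[0,0,-60]]' --grip '[-0.6,-0.6,-0.6,-0.6,-0.6,-0.6,-0.6,-0.6]'

```text
time: 5.78
tool_pos: [418.7, -317.8, 110.2]
tcp_rot: [-3.138, 0.778, 0.657]
contact_force: [0.2, 0.2, -0.8]
grip_width: 45.9
```

```bash
python3 - <<'E'
from h import *
o=bot.get_obs();print(o["tool_pos"],o["tcp_rot"],o["joint_positions"])
for n in("scene","wrist"):
    c=bot.capture(n); cv2.imwrite(f"pics/{n}2.png",c["img"])
E
```

```text
[ 418.72783542 -317.81748687  110.2439217 ] [-3.13797641  0.77763955  0.65728479] [-0.41978178  0.73525651  1.46631725 -0.67265064  1.42106946  0.76739916]
```

View pics/scene2.png

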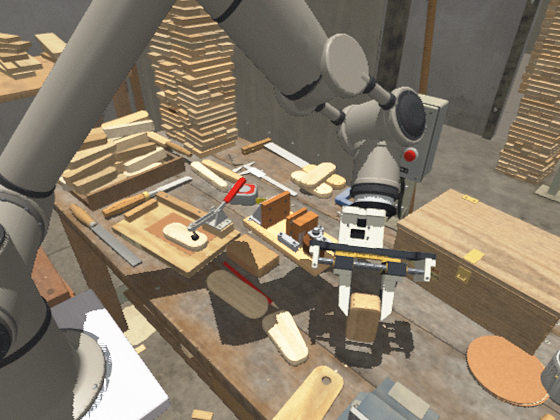

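View pics/wrist2.png

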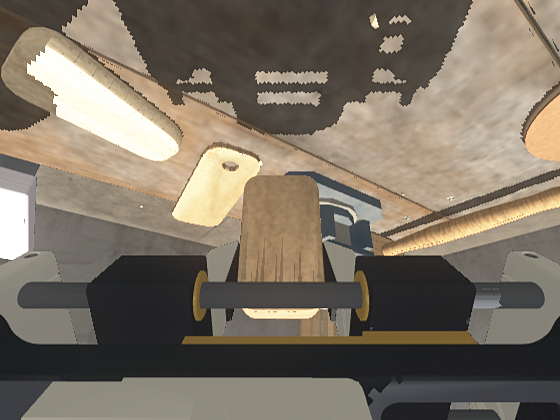

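The block hangs upright in the grip (scene (362,318)), with its end grain pointing down, and nothing is near it. I lower it to the bench.

servo_tool --angular '[[0,0,0],[0,0,0],[0,0,0],[0,0,0],[0,0,0],[0,0,0],[0,0,0],[0,0,0],[0,0,0],[0,0,0]]' --slide '[[0,0,-20],[0,0,-40],[0,0,-54],[0,0,-59],[0,0,-61],[0,0,-62],[0,0,-63],[0,0,-63.5],[0,0,-63.5],[0,0,-63.5]]' --grip '[-0.6,-0.6,-0.6,-0.6,-0.6,-0.6,-0.6,-0.6,-0.6,-0.6]'

```text
time: 6.72
tool_pos: [419.6, -318.5, 48.3]
tcp_rot: [3.139, 0.776, 0.653]
contact_force: [0.7, 0.8, 2.6]
grip_width: 46.0
```

servo_tool --angular '[[0,0,0],[0,0,0],[0,0,0],[0,0,0]]' --slide '[[0,0,-0.7],[0,0,-1],[0,0,-1],[0,0,-1]]' --grip '[-0.6,-0.6,-0.6,-0.6]'

```text
time: 7.05
tool_pos: [419.6, -318.5, 48.2]
tcp_rot: [3.139, 0.777, 0.653]
contact_force: [2.1, 2.2, 8.7]
grip_width: 46.0
```

Contact is firm at 8.7 N, so I release and check.

servo_tool --angular '[[0,0,0],[0,0,0],[0,0,0],[0,0,0],[0,0,0],[0,0,0],[0,0,0],[0,0,0]]' --slide '[[0,0,0],[0,0,0],[0,0,0],[0,0,0],[0,0,0],[0,0,0],[0,0,0],[0,0,0]]' --grip '[-0.1,0.1,0.3,0.5,0.7,0.8,0.8,0.8]'

```text
time: 7.72
tool_pos: [419.1, -318.2, 46.4]
tcp_rot: [3.141, 0.777, 0.654]
contact_force: [0.2, -0.5, -1.1]
grip_width: 81.8
```

```bash
python3 - <<'E'
from h import *
o=bot.get_obs();print(o["tool_pos"],o["grip_width"])
c=bot.capture("wrist"); cv2.imwrite(f"pics/w3.png",c["img"])
E
```

```text
[ 419.07653658 -318.21506612   46.41492768] 81.82916020675324
```

View pics/w3.png

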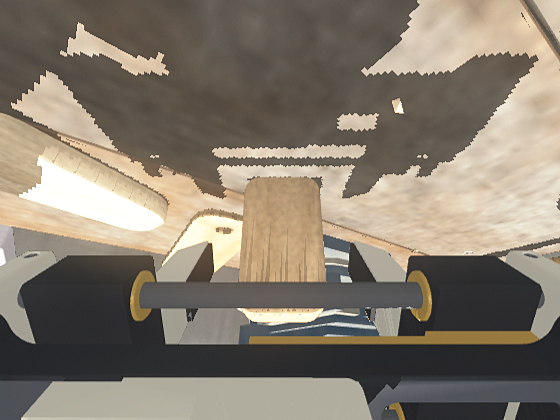

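servo_tool --angular '[[0,0,0],[0,0,0],[0,0,0],[4.25,-5.56,0],[8.5,-11.1,0],[12.8,-16.7,0],[17,-22.2,0],[21.3,-27.8,0],[25.5,-33.4,0],[27.4,-35.7,0]]' --slide '[[17,13,21],[39,30,50],[62,47,78],[60,47,105],[50,40,135],[40,30,150],[30,20,150],[20,10,150],[10,5,150],[3.5,2.7,150]]' --grip '[0.8,0.8,0.8,0.8,0.8,0.8,0.8,0.8,0.8,0.8]'

```text
time: 8.6
tool_pos: [421.0, -317.3, 198.0]
tcp_rot: [3.138, -0.014, 0.651]
contact_force: [-0.6, -0.9, 0.7]
grip_width: 83.0
```

servo_tool --angular '[[0,0,7],[0,0,14],[0,0,21],[0,0,28],[0,0,35],[0,0,42],[0,0,49],[0,0,56],[0,0,63],[0,0,70]]' --slide '[[0,0,0],[0,0,0],[0,0,0],[0,0,0],[0,0,0],[0,0,0],[0,0,0],[0,0,0],[0,0,0],[0,0,0]]' --grip '[0.8,0.8,0.8,0.8,0.8,0.8,0.8,0.8,0.8,0.8]'

```text
time: 9.43
tool_pos: [422.4, -315.4, 196.5]
tcp_rot: [-3.141, -0.009, 1.882]
contact_force: [-0.1, 0.3, -0.4]
grip_width: 82.7
```

servo_tool --angular '[[0,0,7],[0,0,14],[0,0,20],[0,0,20],[0,0,20]]' --slide '[[0,0,0],[0,0,0],[0,0,0],[0,0,0],[0,0,0]]' --grip '[0.8,0.8,0.8,0.8,0.8]'

```text
time: 9.85
tool_pos: [422.6, -315.4, 196.5]
tcp_rot: [-3.142, -0.009, 2.222]
contact_force: [0.5, 0.7, 0.3]
grip_width: 82.5
```

```bash
python3 - <<'E'
from h import *
from scipy.spatial.transform import Rotation as Ro
o=bot.get_obs();print(o["tool_pos"],o["tcp_rot"],o["joint_positions"])
c=bot.capture("wrist"); cv2.imwrite(f"pics/w4.png",c["img"])
T=np.eye(4);T[:3,:3]=Ro.from_euler('xyz',o["tcp_rot"]).as_matrix();T[:3,3]=o["tool_pos"];M=T@np.array(c["T_tool_cam"])
c["R"]=M[:3,:3].T;c["t"]=-M[:3,:3].T@M[:3,3]
P=cloud(c); m=(P[...,2]>76)&(P[...,2]<90)&(c["range_z"]>0)&(np.hypot(P[...,0]-422,P[...,1]+315)<70)
q=P[m]; print(len(q),np.median(q,0),cv2.minAreaRect(q[:,:2].astype(np.float32)))
c=bot.capture("top"); cv2.imwrite(f"pics/t4.png",c["img"])
P=cloud(c); m=(P[...,2]>76)&(P[...,2]<90)&(c["range_z"]>0)&(np.hypot(P[...,0]-422,P[...,1]+315)<70)
q=P[m]; 
if len(q)>5: print(len(q),np.median(q,0),cv2.minAreaRect(q[:,:2].astype(np.float32)))
E
```

```text
[ 422.56077374 -315.42122313  196.52160029] [-3.14152878 -0.00901683  2.22182323] [-7.87313867e-01  3.77354336e-01  1.55832592e+00  1.20290528e-03
  1.21485893e+00 -1.43876527e+00]
1276 [ 420.862502   -314.56087129   81.70591126] ((421.9846496582031, -315.710205078125), (29.612302780151367, 43.731895446777344), 36.524658203125)
205 [ 418.83035552 -309.81298838   80.65068842] ((422.3438415527344, -315.4801025390625), (30.504331588745117, 43.63590621948242), 36.01131820678711)
```

View pics/w4.png

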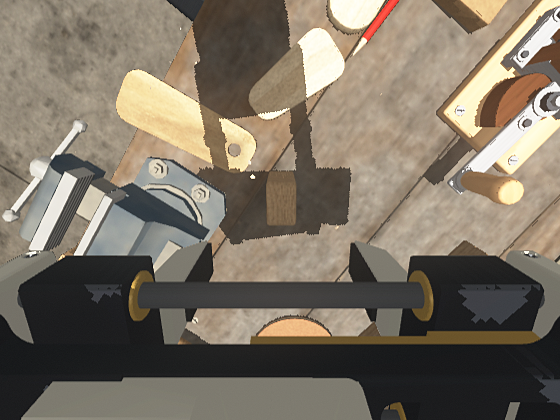

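servo_tool --angular '[[-0.4,-0.3,0],[-0.4,-0.3,0],[-0.4,-0.3,0],[-0.4,-0.3,0],[-0.4,-0.3,0],[-0.4,-0.3,0],[-0.4,-0.3,0],[-0.4,-0.3,0],[-0.4,-0.3,0],[-0.4,-0.3,0]]' --slide '[[-0.3,0,-30],[-0.3,0,-65],[-0.3,0,-95],[-0.3,0,-115],[-0.3,0,-130],[-0.3,0,-141],[-0.3,0,-150],[-0.3,0,-150],[-0.3,0,-150],[-0.3,0,-150]]' --grip '[0.8,0.8,0.8,0.8,0.8,0.8,0.8,0.8,0.3,0]'

```text
time: 10.78
tool_pos: [422.7, -315.9, 47.3]
tcp_rot: [3.142, 0.001, 2.224]
contact_force: [0.5, -0.4, 0.7]
grip_width: 73.8
```

servo_tool --angular '[[0,0,0],[0,0,0],[0,0,0],[0,0,0],[0,0,0],[0,0,0],[0,0,0],[0,0,0],[0,0,0],[0,0,0]]' --slide '[[0,0,0],[0,0,0],[0,0,0],[0,0,0],[0,0,0],[0,0,0],[0,0,0],[0,0,0],[0,0,0],[0,0,0]]' --grip '[0,-0.1,-0.2,-0.3,-0.4,-0.5,-0.6,-0.7,-0.8,-0.8]'

```text
time: 11.62
tool_pos: [422.3, -315.5, 46.6]
tcp_rot: [-3.141, -0.0, 2.225]
contact_force: [-0.0, 0.8, 1.0]
grip_width: 29.9
```

servo_tool --angular '[[0,0,0],[0,0,0],[0,0,0],[0,0,-6],[0,0,-13],[0,0,-20],[0,0,-27],[0,0,-34],[0,0,-37.9],[0,0,-37.9]]' --slide '[[0,0,25],[0,0,60],[0,0,100],[14,32,125],[28,64,150],[42,96,150],[56,128,150],[70,160,150],[84,192,150],[98,224,150]]' --grip '[-0.8,-0.8,-0.8,-0.8,-0.8,-0.8,-0.8,-0.8,-0.8,-0.8]'

```text
time: 12.45
tool_pos: [520.7, -89.6, 196.5]
tcp_rot: [-3.142, -0.0, 1.559]
contact_force: [1.0, 0.6, -1.2]
grip_width: 29.7
```

servo_tool --angular '[[0,0,0],[0,0,0],[0,0,0],[0,0,0],[0,0,0],[0,0,0],[0,0,0]]' --slide '[[14,32,0],[28,64,0],[42,90,0],[48.8,106.7,0],[48.8,106.7,0],[48.8,106.7,0],[48.8,106.7,0]]' --grip '[-0.8,-0.8,-0.8,-0.8,-0.8,-0.8,-0.8]'

```text
time: 13.03
tool_pos: [568.6, 14.6, 196.2]
tcp_rot: [-3.141, 0.0, 1.563]
contact_force: [-0.6, -0.9, -0.7]
grip_width: 29.8
```

```bash
cat >> h.py <<'E'
from scipy.spatial.transform import Rotation as Ro
def wrist(name):
    o=bot.get_obs(); c=bot.capture("wrist"); cv2.imwrite(name,c["img"])
    T=np.eye(4);T[:3,:3]=Ro.from_euler('xyz',o["tcp_rot"]).as_matrix();T[:3,3]=o["tool_pos"];M=T@np.array(c["T_tool_cam"])
    c["R"]=M[:3,:3].T;c["t"]=-M[:3,:3].T@M[:3,3]; return o,c
E
python3 - <<'E'
from h import *
o,c=wrist("pics/w5.png");print(o["tool_pos"],o["tcp_rot"],o["joint_positions"])
P=cloud(c)
for x0 in(535,545,555,570,585,595,605):
    s=(abs(P[...,0]-x0)<3)&(P[...,2]>83)&(P[...,2]<93)&(P[...,1]>30)&(P[...,1]<80); q=np.sort(P[s][:,1])
    s=(abs(P[...,0]-x0)<3)&(P[...,2]>30)&(P[...,2]<78)&(P[...,1]>30)&(P[...,1]<60); r=P[s][:,1]
    s=(abs(P[...,0]-x0)<3)&(P[...,2]>76)&(P[...,2]<86)&(P[...,1]>-40)&(P[...,1]<0); j=np.sort(P[s][:,1])
    print(x0,q[:3].round(1),np.median(r) if len(r) else 0,j[-3:].round(1))
c=bot.capture("top"); cv2.imwrite("pics/t5.png",c["img"])
c=bot.capture("scene"); cv2.imwrite("pics/s5.png",c["img"])
E
```

```text
[568.64804294  14.57409251 196.23489119] [-3.14055409e+00  2.94857683e-04  1.56346655e+00] [-1.08868075e-01  4.47387195e-01  1.44750749e+00 -4.20362445e-04
  1.24770133e+00 -1.01404475e-01]
535 [44.8 44.8 45.9] 0 []
545 [45.8 45.9 45.9] 0 []
555 [45.5 45.7 45.7] 0 []
570 [45.5 45.6 45.6] 0 []
585 [45.3 45.4 45.5] 0 []
595 [45.4 45.6 45.6] 0 [-14.5 -14.4 -13.7]
605 [45.3 45.4 45.4] 0 []
```

View pics/w5.png

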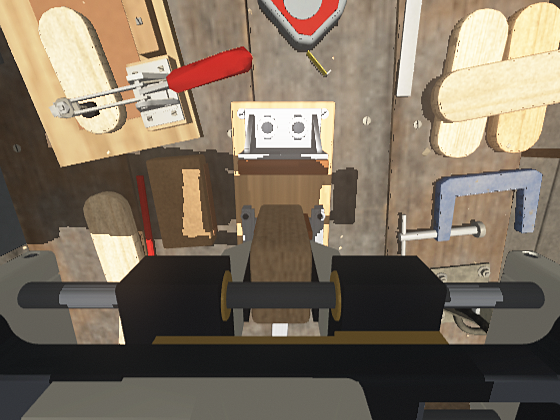

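View pics/s5.png

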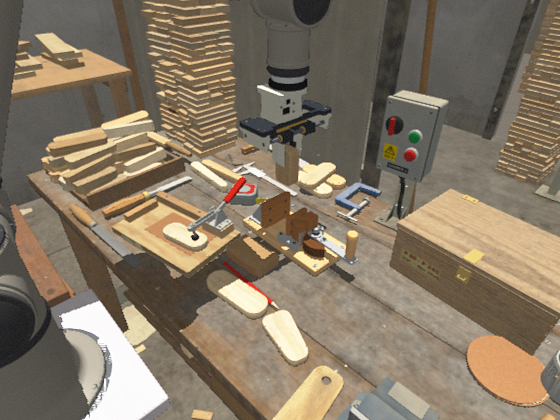

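servo_tool --angular '[[0,0,0],[0,0,0],[0,0,0],[0,0,0],[0,0,0],[0,0,0],[0,0,0],[0,0,0],[0,0,0],[0,0,0]]' --slide '[[0,2.3,-15],[0,2.3,-30],[0,2.3,-45],[0,2.3,-60],[0,2.3,-75],[0,2.3,-88],[0,2.3,-100],[0,2.3,-110],[0,2.3,-118],[0,2.3,-125]]' --grip '[-0.8,-0.8,-0.8,-0.8,-0.8,-0.8,-0.8,-0.8,-0.8,-0.8]'

```text
time: 14.02
tool_pos: [569.1, 17.0, 71.0]
tcp_rot: [-3.141, -0.0, 1.563]
contact_force: [1.3, 0.1, -1.7]
grip_width: 29.8
```

servo_tool --angular '[[0,0,0],[0,0,0],[0,0,0],[0,0,0],[0,0,0],[0,0,0],[0,0,0]]' --slide '[[0,0,-3],[0,0,-5],[0,0,-6],[0,0,-6.5],[0,0,-7],[0,0,-7],[0,0,-7]]' --grip '[-0.8,-0.8,-0.8,-0.8,-0.8,-0.8,-0.8]'

```text
time: 14.6
tool_pos: [569.3, 17.5, 64.8]
tcp_rot: [3.141, -0.0, 1.564]
contact_force: [-0.5, 0.0, -1.2]
grip_width: 29.8
```

servo_tool --angular '[[0,0,0],[0,0,0],[0,0,0],[0,0,0],[0,0,0]]' --slide '[[0,0,-0.5],[0,0,-1],[0,0,-1],[0,0,-1],[0,0,-1]]' --grip '[-0.8,-0.8,-0.8,-0.8,-0.8]'

```text
time: 15.02
tool_pos: [569.4, 17.5, 64.6]
tcp_rot: [3.141, 0.0, 1.564]
contact_force: [-1.8, -0.4, 6.5]
grip_width: 29.9
```

servo_tool --angular '[[0,0,0],[0,0,0],[0,0,0],[0,0,0],[0,0,0],[0,0,0],[0,0,20],[0,0,40],[0,0,70],[0,0,100]]' --slide '[[0,0,0],[0,0,0],[0,0,0],[0,0,0],[0,0,0],[0,0,0],[0,0,20],[0,0,40],[0,0,70],[0,0,100]]' --grip '[-0.2,0,0.2,0.3,0.3,0.3,0.3,0.3,0.3,0.3]'

```text
time: 15.85
tool_pos: [568.5, 17.6, 164.0]
tcp_rot: [-3.14, -0.001, 2.07]
contact_force: [0.9, 0.3, 0.6]
grip_width: 59.5
```

I put an unintended yaw in those lift rows. It amounted to about 29°, mostly above the block, so I check whether the block was disturbed.

```bash
python3 - <<'E'
from h import *
o,c=wrist("pics/w6.png");print(o["tool_pos"],o["tcp_rot"])
P=cloud(c)
m=(P[...,2]>94)&(P[...,2]<107)&(c["range_z"]>0)&(np.hypot(P[...,0]-569,P[...,1]-17)<50); q=P[m]
if len(q)>5:print("w",len(q),np.median(q,0),cv2.minAreaRect(q[:,:2].astype(np.float32)))
c=bot.capture("top"); cv2.imwrite("pics/t6.png",c["img"])
P=cloud(c)
m=(P[...,2]>94)&(P[...,2]<107)&(c["range_z"]>0)&(np.hypot(P[...,0]-569,P[...,1]-17)<50); q=P[m]
if len(q)>5:print("t",len(q),np.median(q,0),cv2.minAreaRect(q[:,:2].astype(np.float32)))
c=bot.capture("scene"); cv2.imwrite("pics/s6.png",cv2.resize(c["img"][150:300,220:420],None,fx=4,fy=4))
E
```

```text
[568.53583013  17.55256266 163.98498331] [-3.13985369e+00 -1.25623584e-03  2.06968336e+00]
w 1827 [567.76185693  18.8361085   99.78935535] ((568.591064453125, 16.554645538330078), (44.70551681518555, 30.178619384765625), 89.49467468261719)
```

View pics/s6.png

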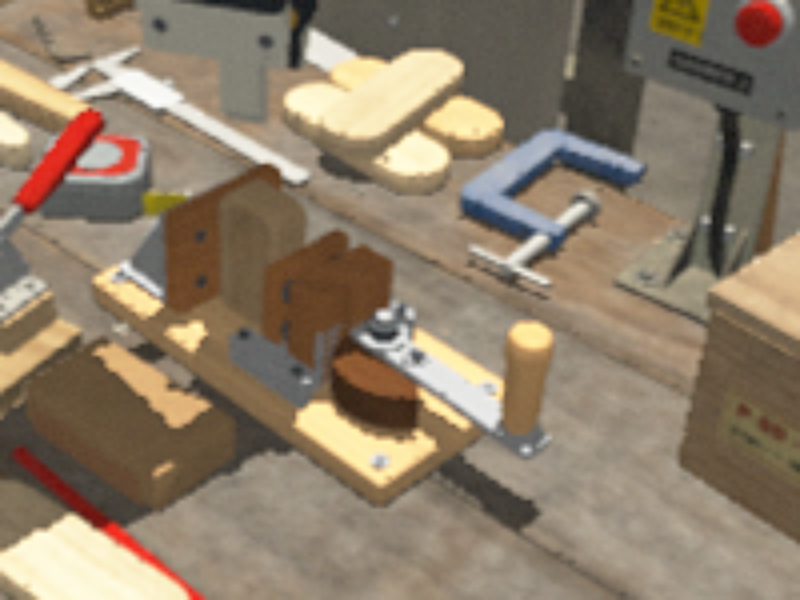

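The block stands square on the bed, about 5 mm off the fence, with jaw and lever still untouched. Next is the handle.

servo_tool --angular '[[0,0,-7],[0,0,-14],[0,0,-21],[0,0,-28],[0,0,-31.6],[0,0,-31.6],[0,0,-31.6],[0,0,-31.6],[0,0,-31.6]]' --slide '[[0,-35,0],[-1,-70,0],[-2,-105,0],[-3,-140,0],[-5,-175,0],[-6,-197.2,0],[-6,-197.2,0],[-6,-197.2,0],[-6,-197.2,0]]' --grip '[0.3,0.3,0.3,0.3,0.3,0.3,0.3,0.3,0.3]'

```text
time: 16.75
tool_pos: [562.6, -178.9, 162.4]
tcp_rot: [-3.14, -0.001, 1.511]
contact_force: [-0.2, 0.4, -0.4]
grip_width: 59.6
```

```bash
python3 - <<'E'
from h import *
import pickle
o,c=wrist("pics/w7.png");print(o["tool_pos"],o["tcp_rot"],o["joint_positions"])
pickle.dump(c,open("w7.pkl","wb"))
P=cloud(c)
def cc(lo,hi,x,y,r,n):
    m=(P[...,2]>lo)&(P[...,2]<hi)&(c["range_z"]>0)&(np.hypot(P[...,0]-x,P[...,1]-y)<r); q=P[m]
    if len(q)>5: print(n,len(q),q.mean(0).round(1),cv2.minEnclosingCircle(q[:,:2].astype(np.float32)),cv2.minAreaRect(q[:,:2].astype(np.float32)))
cc(112,125,563,-180,25,"handle"); cc(64,74,568,-80,20,"nut"); cc(94,107,569,17,45,"block")
E
```

```text
[ 562.61603603 -178.91127775  162.42420606] [-3.13955884e+00 -1.31168055e-03  1.51127413e+00] [-4.37913292e-01  5.16706055e-01  1.42970386e+00  5.02118216e-04
  1.19755729e+00 -3.78576078e-01]
handle 668 [ 564.  -178.8  117.9] ((563.9348754882812, -180.1788787841797), 11.608654022216797) ((564.0104370117188, -179.7589111328125), (21.747953414916992, 22.05876922607422), 39.57792663574219)
nut 371 [569.5 -80.   66.9] ((569.0947265625, -74.68045043945312), 14.974032402038574) ((570.2735595703125, -74.92140197753906), (29.394716262817383, 16.579648971557617), 85.77041625976562)
```

View pics/w7.png

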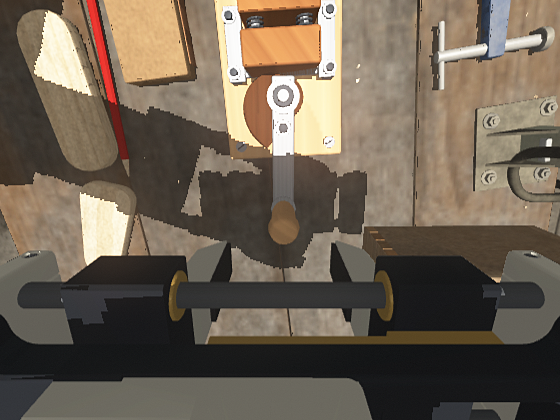

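The wrist view shows the handle top at (285,220) and the nut at (283,96), both matching the measurements. I lower and grip the handle.

servo_tool --angular '[[0,0,0],[0,0,0],[0,0,0],[0,0,0],[0,0,0],[0,0,0],[0,0,0],[0,0,0],[0,0,0],[0,0,0]]' --slide '[[0.5,-0.2,-25],[0.5,-0.2,-50],[0.5,-0.2,-72],[0.5,-0.2,-86],[0.5,-0.2,-92],[0.5,-0.2,-92],[0.5,-0.2,-92],[0.5,-0.2,-92],[0.5,-0.2,-92],[0.5,-0.2,-92]]' --grip '[0.3,0.3,0.3,0.3,0.3,0,-0.3,-0.6,-0.9,-0.9]'

```text
time: 17.63
tool_pos: [564.2, -180.0, 72.6]
tcp_rot: [3.14, 0.001, 1.512]
contact_force: [0.5, -0.2, 0.8]
grip_width: 30.7
```

servo_tool --angular '[[0,0,0],[0,0,0],[0,0,0],[0,0,0],[0,0,0]]' --slide '[[0,0,0],[0,0,0],[0,0,0],[0,0,0],[0,0,0]]' --grip '[-0.9,-0.9,-0.9,-0.9,-0.9]'

```text
time: 18.05
tool_pos: [564.1, -180.1, 72.1]
tcp_rot: [3.14, 0.0, 1.512]
contact_force: [0.4, 0.0, 4.9]
grip_width: 20.7
```

```bash
python3 - <<'E'
import numpy as np
p=np.array([569,-80.3]);C=np.array([563.6,-179.9])
r=np.linalg.norm(C-p);t0=np.arctan2(p[0]-C[0],p[1]-C[1]);print(r,t0)
for part in range(2):
    b=t0+np.radians(50*part); B=p+r*np.array([-np.sin(b),-np.cos(b)])
    print([(5*k,*(p+r*np.array([-np.sin(b+np.radians(5*k)),-np.cos(b+np.radians(5*k))])-B).round(1)) for k in range(1,11)])
E
```

```text
99.74627812605341 0.054163838036879665
[(5, np.float64(-8.7), np.float64(0.8)), (10, np.float64(-17.2), np.float64(2.5)), (15, np.float64(-25.6), np.float64(4.8)), (20, np.float64(-33.7), np.float64(7.9)), (25, np.float64(-41.6), np.float64(11.6)), (30, np.float64(-49.1), np.float64(16.0)), (35, np.float64(-56.2), np.float64(21.1)), (40, np.float64(-62.8), np.float64(26.8)), (45, np.float64(-68.8), np.float64(33.0)), (50, np.float64(-74.4), np.float64(39.7))]
[(5, np.float64(-4.9), np.float64(7.2)), (10, np.float64(-9.2), np.float64(14.8)), (15, np.float64(-12.8), np.float64(22.7)), (20, np.float64(-15.7), np.float64(30.9)), (25, np.float64(-17.8), np.float64(39.3)), (30, np.float64(-19.3), np.float64(47.9)), (35, np.float64(-19.9), np.float64(56.6)), (40, np.float64(-19.8), np.float64(65.3)), (45, np.float64(-19.0), np.float64(73.9)), (50, np.float64(-17.4), np.float64(82.5))]
```

servo_tool --angular '[[0,0,-5],[0,0,-10],[0,0,-15],[0,0,-20],[0,0,-25],[0,0,-30],[0,0,-35],[0,0,-40],[0,0,-45],[0,0,-50]]' --slide '[[-8.7,0.8,0],[-17.2,2.5,0],[-25.6,4.8,0],[-33.7,7.9,0],[-41.6,11.6,0],[-49.1,16,0],[-56.2,21.1,0],[-62.8,26.8,0],[-68.8,33,0],[-74.4,39.7,0]]' --grip '[-0.9,-0.9,-0.9,-0.9,-0.9,-0.9,-0.9,-0.9,-0.9,-0.9]'

```text
time: 18.88
tool_pos: [490.3, -140.3, 72.1]
tcp_rot: [3.139, -0.002, 0.635]
contact_force: [5.5, 1.9, 1.6]
grip_width: 20.4
```

servo_tool --angular '[[0,0,-5],[0,0,-10],[0,0,-15],[0,0,-20],[0,0,-25],[0,0,-30],[0,0,-30]]' --slide '[[-4.9,7.2,0],[-9.2,14.8,0],[-12.8,22.7,0],[-15.7,30.9,0],[-17.8,39.3,0],[-19.3,47.9,0],[-19.3,47.9,0]]' --grip '[-0.9,-0.9,-0.9,-0.9,-0.9,-0.9,-0.9]'

```text
time: 19.47
tool_pos: [471.1, -91.5, 72.1]
tcp_rot: [3.141, -0.003, 0.112]
contact_force: [4.6, 2.5, 3.3]
grip_width: 20.4
```

```bash
python3 - <<'E'
from h import *
o,c=wrist("pics/w8.png");print(o["tool_pos"],o["tcp_rot"],o["contact_force"])
p=np.array([569,-80.3]);d=p-o["tool_pos"][:2];print("theta",np.arctan2(d[0],d[1])-.0087,np.hypot(*d))
c=bot.capture("top"); cv2.imwrite("pics/t8.png",cv2.resize(c["img"][140:270,190:390],None,fx=4,fy=4))
c=bot.capture("scene"); cv2.imwrite("pics/s8.png",cv2.resize(c["img"][150:300,220:420],None,fx=4,fy=4))
E
```

```text
[471.14840889 -91.48312277  72.12240368] [ 3.14091195 -0.00323049  0.11180326] [4.6460701  2.45213245 3.32958577]
theta 1.4483034744488064 98.48855830930529
```

View pics/w8.png

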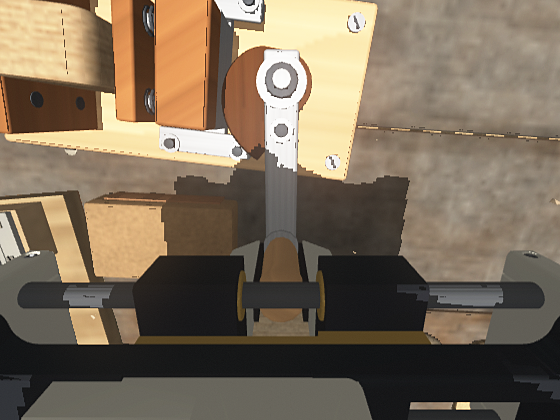

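View pics/s8.png

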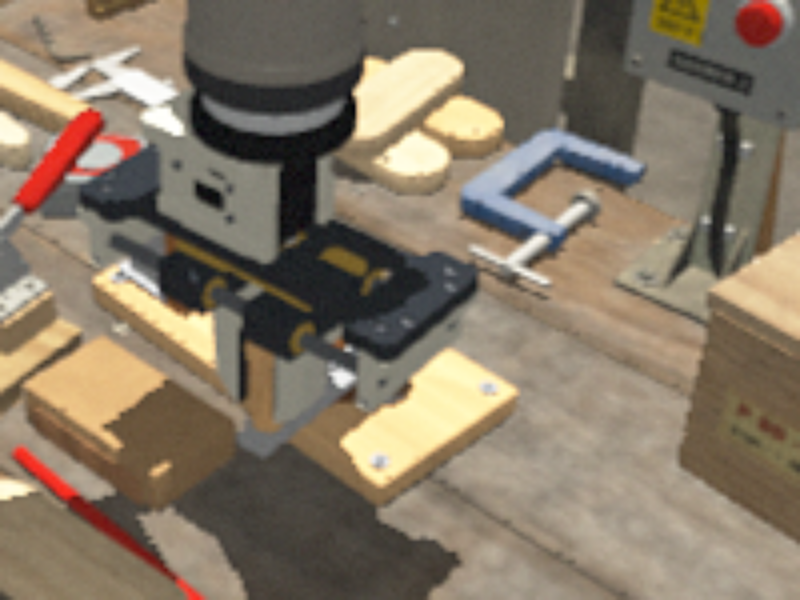

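View pics/t8.png

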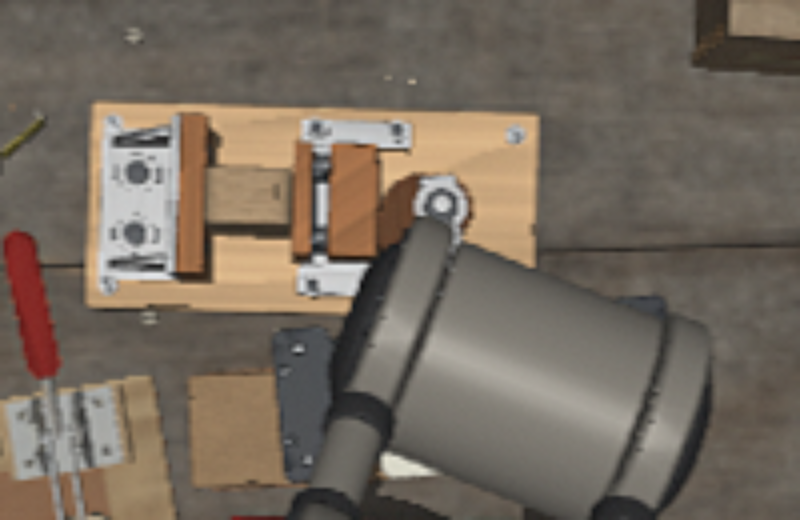

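Block is now touching the fence and the lever is at about 1.45 rad. I advance 15° more and measure the spring gap.

servo_tool --angular '[[0,0,-3],[0,0,-6],[0,0,-9],[0,0,-12],[0,0,-15],[0,0,-15],[0,0,-15]]' --slide '[[-0.5,5.2,0],[-0.6,10.4,0],[-0.6,15.6,0],[-0.2,20.8,0],[0.3,26,0],[0.3,26,0],[0.3,26,0]]' --grip '[-0.9,-0.9,-0.9,-0.9,-0.9,-0.9,-0.9]'

```text
time: 20.2
tool_pos: [471.6, -66.3, 72.1]
tcp_rot: [-3.141, -0.003, -0.144]
contact_force: [5.3, 2.0, 4.3]
grip_width: 20.7
```

```bash
python3 - <<'E'
from h import *
import pickle
o,c=wrist("pics/w9.png");print(o["tool_pos"],o["tcp_rot"],o["contact_force"])
p=np.array([569,-80.3]);d=p-o["tool_pos"][:2];print("theta",np.arctan2(d[0],d[1])-.0087,np.hypot(*d))
t=bot.capture("top"); cv2.imwrite("pics/t9.png",cv2.resize(t["img"][160:220,200:340],None,fx=5.7,fy=5.7))
t0=pickle.load(open("top0.pkl","rb"))
for n,cc in(("t0",t0),("t9",t),("w9",c)):
    P=cloud(cc)
    for xr in((545,560),(560,578),(578,592)):
        m=(P[...,0]>xr[0])&(P[...,0]<xr[1])&(cc["range_z"]>0)&(P[...,1]>-70)&(P[...,1]<60)&(P[...,2]>74)&(P[...,2]<110)
        q=np.sort(P[m][:,1]); g=np.where(np.diff(q)>1.5)[0]
        s=np.split(q,g+1); print(n,xr,[(a[0].round(1),a[-1].round(1)) for a in s if len(a)>3])
E
```

```text
[471.60647573 -66.280203    72.09869522] [-3.14126828 -0.00314765 -0.14443977] [5.34286274 2.01674046 4.30057487]
theta 1.7050642088985004 98.39742515522705
t0 (545, 560) [(np.float64(-58.3), np.float64(-57.8)), (np.float64(-56.2), np.float64(-55.9)), (np.float64(-54.1), np.float64(-53.7)), (np.float64(-52.0), np.float64(-51.6)), (np.float64(-49.8), np.float64(-49.5)), (np.float64(-47.7), np.float64(-47.4)), (np.float64(-45.6), np.float64(-45.3)), (np.float64(-43.6), np.float64(-43.2)), (np.float64(-41.3), np.float64(-41.2)), (np.float64(-39.3), np.float64(-39.0)), (np.float64(-37.3), np.float64(-36.8)), (np.float64(-35.1), np.float64(-34.8)), (np.float64(-22.5), np.float64(-22.2)), (np.float64(-20.4), np.float64(-20.1)), (np.float64(-18.3), np.float64(-18.0)), (np.float64(-16.2), np.float64(-15.9)), (np.float64(44.8), np.float64(44.9)), (np.float64(46.5), np.float64(46.9)), (np.float64(48.4), np.float64(51.0)), (np.float64(52.7), np.float64(55.1)), (np.float64(57.0), np.float64(57.2)), (np.float64(59.3), np.float64(59.9))]
t0 (560, 578) [(np.float64(-60.2), np.float64(-59.8)), (np.f
[... 5368 characters left out ...]
 (np.float64(-4.9), np.float64(-4.7)), (np.float64(-2.8), np.float64(-2.5)), (np.float64(45.2), np.float64(45.6)), (np.float64(47.2), np.float64(47.7)), (np.float64(49.3), np.float64(49.8)), (np.float64(51.6), np.float64(51.8)), (np.float64(53.4), np.float64(54.0)), (np.float64(55.6), np.float64(55.9)), (np.float64(57.8), np.float64(58.2))]
w9 (545, 560) [(np.float64(-44.5), np.float64(-18.3)), (np.float64(-12.4), np.float64(59.0))]
w9 (560, 578) [(np.float64(-44.4), np.float64(-18.1)), (np.float64(-12.5), np.float64(42.4)), (np.float64(49.0), np.float64(56.4))]
w9 (578, 592) [(np.float64(-44.7), np.float64(-18.4)), (np.float64(-12.4), np.float64(37.5)), (np.float64(42.4), np.float64(45.5))]
```

View pics/w9.png

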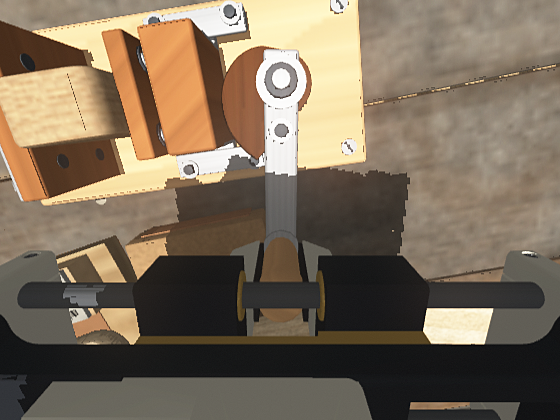

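View pics/t9.png

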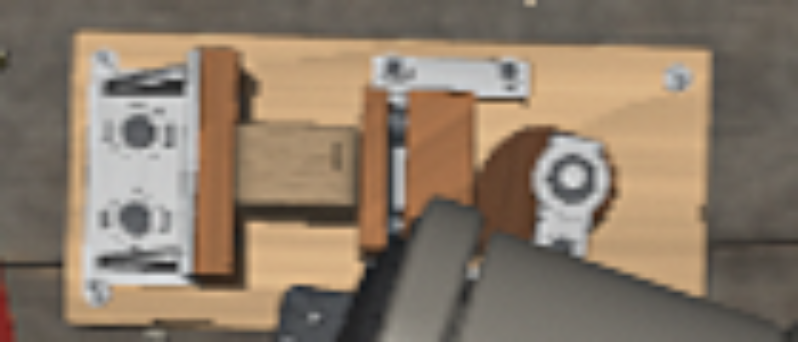

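```bash
python3 - <<'E'
from h import *
import pickle
c=pickle.load(open("w7.pkl","rb"));P=cloud(c)
for xr in((545,560),(560,578),(578,592)):
    m=(P[...,0]>xr[0])&(P[...,0]<xr[1])&(c["range_z"]>0)&(P[...,1]>-70)&(P[...,1]<10)&(P[...,2]>76)&(P[...,2]<90)
    q=np.sort(P[m][:,1]); s=np.split(q,np.where(np.diff(q)>1.5)[0]+1); print(xr,[(a[0].round(1),a[-1].round(1)) for a in s if len(a)>3])
E
```

```text
(545, 560) [(np.float64(-60.6), np.float64(-34.2)), (np.float64(-25.0), np.float64(-17.2))]
(560, 578) [(np.float64(-60.8), np.float64(-34.4)), (np.float64(-25.1), np.float64(-18.3))]
(578, 592) [(np.float64(-60.7), np.float64(-34.3)), (np.float64(-25.3), np.float64(-19.4))]
```

The spring gap shrank from 9.2 to 5.75 mm, so compression is about 3.4 mm. The lever geometry gives the same value. I add 6° to reach about 4.5 mm.

servo_tool --angular '[[0,0,-2],[0,0,-4],[0,0,-6],[0,0,-6],[0,0,-6]]' --slide '[[0.6,3.4,0],[1.3,6.9,0],[2.1,10.3,0],[2.1,10.3,0],[2.1,10.3,0]]' --grip '[-0.9,-0.9,-0.9,-0.9,-0.9]'

```text
time: 20.72
tool_pos: [473.5, -56.5, 72.1]
tcp_rot: [-3.142, -0.003, -0.249]
contact_force: [5.2, -1.0, 5.2]
grip_width: 20.2
```

```bash
python3 - <<'E'
from h import *
o,c=wrist("pics/w10.png");print(o["tool_pos"],o["contact_force"])
p=np.array([569,-80.3]);d=p-o["tool_pos"][:2];print("theta",np.arctan2(d[0],d[1])-.0087,np.hypot(*d))
P=cloud(c)
for xr in((545,560),(560,578),(578,592)):
    m=(P[...,0]>xr[0])&(P[...,0]<xr[1])&(c["range_z"]>0)&(P[...,1]>-70)&(P[...,1]<10)&(P[...,2]>76)&(P[...,2]<90)
    q=np.sort(P[m][:,1]); s=np.split(q,np.where(np.diff(q)>1.5)[0]+1); print(xr,[(a[0].round(1),a[-1].round(1)) for a in s if len(a)>3])
E
```

```text
[473.52410789 -56.50565479  72.10048051] [ 5.1509661  -0.95676029  5.18808081]
theta 1.8063391931554553 98.39622369431935
(545, 560) [(np.float64(-43.3), np.float64(-16.9)), (np.float64(-12.1), np.float64(9.4))]
(560, 578) [(np.float64(-43.4), np.float64(-16.9)), (np.float64(-12.3), np.float64(-0.4))]
(578, 592) [(np.float64(-43.5), np.float64(-17.5)), (np.float64(-12.6), np.float64(-0.2))]
```

Compression is about 4.4 mm at a lever angle of 1.81 rad. I release the handle and back off.

servo_tool --angular '[[0,0,0],[0,0,0],[0,0,0],[0,0,0],[0,0,0],[0,0,0],[0,0,0],[0,0,0],[0,0,0],[0,0,0]]' --slide '[[0,0,0],[0,0,0],[0,0,0],[0,0,0],[0,0,0],[0,0,0],[0,0,20],[0,0,50],[0,0,85],[0,0,120]]' --grip '[-0.4,-0.2,0,0.2,0.2,0.2,0.2,0.2,0.2,0.2]'

```text
time: 21.6
tool_pos: [471.6, -55.8, 192.5]
tcp_rot: [-3.141, 0.002, -0.251]
contact_force: [1.7, -0.8, -0.1]
grip_width: 55.1
```

servo_tool --angular '[[0,0,0],[0,0,0],[0,0,0],[0,0,0],[0,0,0],[0,0,0],[0,0,0]]' --slide '[[0,-30,20],[0,-65,30],[0,-100,30],[0,-135,30],[0,-160,30],[0,-160,30],[0,-160,30]]' --grip '[0.2,0.2,0.2,0.2,0.2,0.2,0.2]'

```text
time: 22.18
tool_pos: [471.9, -216.8, 221.1]
tcp_rot: [-3.141, 0.001, -0.253]
contact_force: [0.2, 1.5, 0.1]
grip_width: 54.9
```

```bash
python3 - <<'E'
from h import *
import pickle
o=bot.get_obs();print(o["tool_pos"],o["contact_force"])
c=bot.capture("top"); cv2.imwrite("pics/t11.png",c["img"]);P=cloud(c)
m=(P[...,2]>105)&(P[...,2]<128)&(np.hypot(P[...,0]-471,P[...,1]+56)<40);q=P[m]
if len(q):
    print("handle",q.mean(0)); d=np.array([569,-80.3])-q.mean(0)[:2]; print(np.arctan2(d[0],d[1])-.0087)
m=(P[...,2]>94)&(P[...,2]<107)&(np.hypot(P[...,0]-569,P[...,1]-20)<45);q=P[m]
print("block",np.median(q,0),cv2.minAreaRect(q[:,:2].astype(np.float32)))
for xr in((545,560),(560,578),(578,592)):
    m=(P[...,0]>xr[0])&(P[...,0]<xr[1])&(P[...,1]>-70)&(P[...,1]<10)&(P[...,2]>76)&(P[...,2]<90)
    q=np.sort(P[m][:,1]); s=np.split(q,np.where(np.diff(q)>3)[0]+1); print(xr,[(a[0].round(1),a[-1].round(1)) for a in s if len(a)>3])
a=pickle.load(open("top0.pkl","rb"))["img"]; d=cv2.absdiff(a,c["img"]).max(2); cv2.imwrite("pics/d11.png",d)
c=bot.capture("scene"); cv2.imwrite("pics/s11.png",cv2.resize(c["img"][150:300,220:420],None,fx=4,fy=4))
E
```

```text
[ 471.86436504 -216.81888515  221.07198201] [0.15990137 1.45938415 0.06008848]
handle [472.0773237  -55.95619824 116.79218132]
1.8081732730914108
block [567.59098144  21.68741     98.91555766] ((568.351806640625, 21.701906204223633), (44.511016845703125, 29.199350357055664), 87.49884033203125)
(545, 560) [(np.float64(-41.4), np.float64(-18.0)), (np.float64(-9.9), np.float64(-1.1))]
(560, 578) [(np.float64(-41.1), np.float64(-17.6)), (np.float64(-9.5), np.float64(-0.9))]
(578, 592) [(np.float64(-42.7), np.float64(-15.4)), (np.float64(-11.2), np.float64(-0.8))]
```

View pics/s11.png

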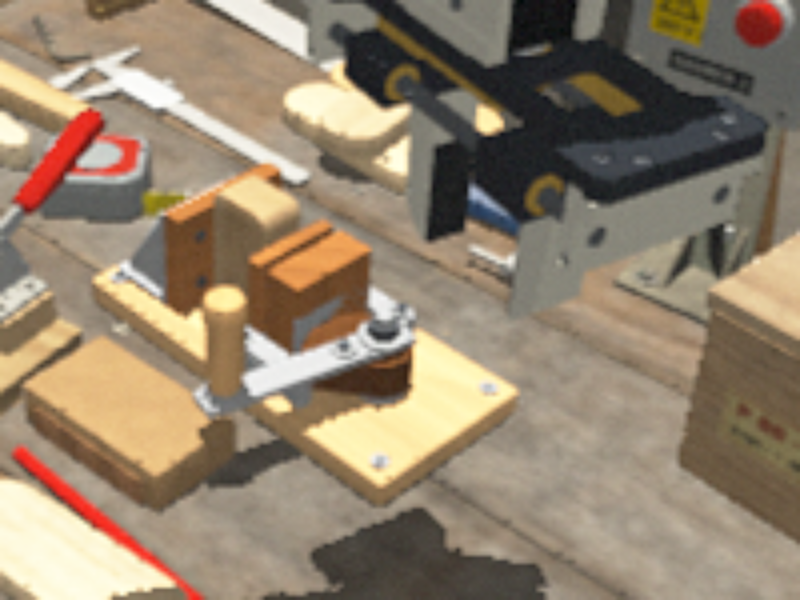

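View pics/t11.png

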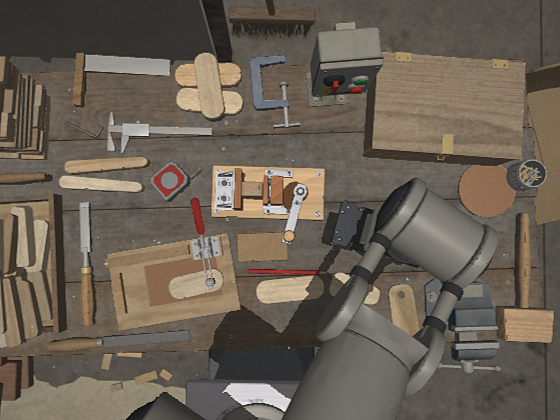

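View pics/d11.png

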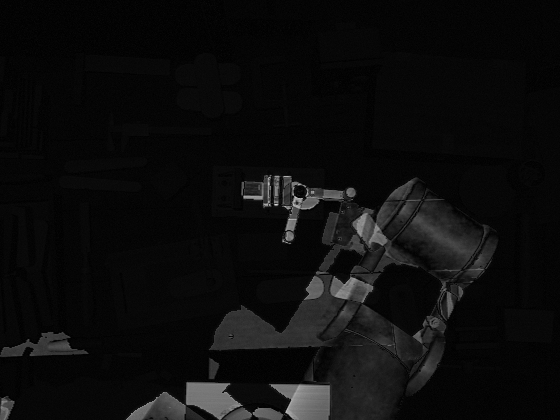

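The pictures show the block upright against the fence (top view (253,190)) and the lever staying at 1.81 rad. The bystanders are unchanged apart from shadow and arm. I hand the job in.

```bash
python3 -c "
from plant import bot
print(bot.close_job())"
```

```text
the job is handed in; nothing more can be done
None
```

The block is standing on end on the bed, clamped against the fence by the sprung jaw. I handed the job in at about 22 s of the 72 s allowed, with the arm backed off and touching nothing.

**What I did:**
1. I picked the block up across its 46 mm width with the tool leaning and turned it on end on the open bench.
2. I gripped it again from above across its 30 mm thickness and set it on the bed, narrow long sides towards fence and jaw.
3. I gripped the handle and led the lever round to about 1.81 rad, then let go.

**Last checks:**
- **Block:** its top is about 99 mm up and its centre is about 22 mm in y (world), which puts it against the fence. It is centred on the jaw to within about 1 mm.
- **Springs:** the gap behind the jaw face went from 9.2 mm free to about 4.8 mm, so the springs are pressed in about 4.4 mm. The lever angle and the fence position give the same value. The top camera agrees only roughly, as its pixels are about 2 mm.
- **Lever:** it stayed at 1.81 rad after release.
- **Bystanders:** the before-and-after top pictures show no change. The wedge blank was partly hidden by the arm in the last one, so for it I rely on earlier pictures.

**Slip:** I put an unintended yaw of about 29° in the lift after placing the block. The picture straight afterwards showed the block still square and in place.

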